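Tip the vial block over the step into the heater bay and start it

TASK

The blue vial block lies on the loading step of the dry-block heater. Push it forward until it tips over the edge of the step and leans there with its front edge on the dark heating plate; then take hold of its raised end and swing it up gently, without letting it slam down, until it stands on the plate with its wells facing up, and push it fully home against the rear wall so that the sensor pin is pressed in. Then turn the start key clockwise to its stop and let it spring back, leaving the block in place and the bottle, vials and beaker round about undisturbed.

Things in the scene. Friction and masses are not known exactly. Their poses are not given: they have to be found in the camera images.
- heater: Fixed white dry-block heater, 183 mm deep (x), 160 mm wide (y). Origin on the worktop under the middle of the step edge; x points from the loading step to the heating bay, roughly away from the robot, y left, z up. A grey console 44 mm high stands at its left beside the step (x -106 to -26 mm, y 78 to 150 mm) and carries the key
- step_edge (a point): Middle of the step's edge. The loading step's flat dark grey metal top runs from here 106 mm back (heater -x), 64 mm above the worktop and 38 mm above the heating plate
- plate (a point): Centre of the dark heating plate in the bay, 26 mm above the worktop. The bay is 65 mm from the step's upright face to the rear wall, too short for the leaning block to turn upright in without its foot being drawn back a little, and 148 mm wide between two side cheeks that stand 8 mm above the plate
- rear_wall (a point): Middle of the upper edge of the bay's upright rear wall, 32 mm above the plate, 12 mm thick. From here a steel lead-in lip flares up and outwards, to 53 mm above the plate and 12 mm farther from the step. A block pushed on too far before it tips (rubbing on the pusher holds its rear end down) catches on this lip; it tips freely if the push is eased now and then
- block: Loose blue anodised vial block, 100 mm long (x), 110 mm wide (y), 40 mm thick (z), 0.6 to 0.95 kg; three 30 mm wells in its -x end face, pitch 35 mm. At the start it lies flat on the loading step, wells towards the robot. Origin: centre of its underside as it lies; x points to its foot face (front). Upright, its x points straight down. It can be gripped only across its thickness
- wells (a point): Centre of the block's well face (its -x end face, 40 x 110 mm), which must finally face up; then 100 mm above the heating plate
- front_edge (a point): Middle of the block's lower front edge, between underside and foot face. The block's mass centre is near its middle: it tips when about half its length is past the step edge, then leans at about 47 degrees with this edge on the plate some 35 mm past the step and the top of its foot face caught against the rear wall; it balances on this edge at about 68 degrees
- sensor (a joint): Spring-loaded steel sensor pin, 11 mm thick, that sticks 8 mm out of the middle of the bay's rear wall, 18 mm above the plate. 0 = fully out, 0.008 m = flush with the wall (about 1.2 N); the standing block's face presses it in; a block set down on top of it does not stand
- start_key (a joint): Spring-return start key on the console. 0 = at rest (run), grows as it is turned clockwise seen from above, to the stop at 1.2 rad (start); the spring needs about 0.11 N m there and turns it back when let go
- key_grip (a point): Middle of the key's black upright bow, on its axis, 81 mm above the worktop; the bow is 34 mm long, 9 mm thick, 28 mm high (67 to 95 mm above the worktop). At rest its 34 mm length lies along the heater's x
- vial_a: Bystander: amber 15 ml vial with black cap, 28 mm across, 63 mm high, right of the heater bay; origin at its foot
- vial_b: Bystander: amber 15 ml vial with black cap, 28 mm across, 63 mm high, right of the heater bay; origin at its foot
- glass_beaker: Bystander: small beaker, 59 mm across, 62 mm high, left of the heater; origin at its foot
- bottle: Bystander: capped amber bottle, 47 mm across, 111 mm high, farther left; origin at its foot
Not all that is in view belongs to the job. Leave any pink look-alike of the block alone.

How it is judged:
By the outcome, as a careful person would: the job done as asked, in the order asked, and still so for the second after the job is handed in, with the robot touching nothing.
It also fails if it takes over 72 s, if anything falls off the work surface, if the arm or the gripper's body presses on something with over 40 N, if the wrist force passes 120 N, or if a joint passes its speed limit or range.

ROBOT

A 6-joint arm with a two-finger parallel gripper is mounted at the origin on a cart in front of the work surface, level with it; the furniture and walls round the work are solid. World frame = base frame: x ahead of the robot, y to its left, z up, the work surface at z = 0. Lengths are in mm, angles in rad, forces in N, time in s.
With the tool pointing down it reaches from about 275 to 1000 mm from the base axis. Payload 8.4 kg.
Tool frame: the origin (TCP) lies on the centre line of the jaws, within the pads' length; the fingertips stand r.tip_reach ahead of it and the grasp point (between the pads) lies 11 mm behind it (r.tip_reach is the distance from the TCP to the fingertips, in mm); z points along the fingers, y is the line along which they close (so a half turn about z gives the same grasp; the last joint's range is limited). The gripper opens to 85 mm and grips with 20 to 120 N. Pads are 22 mm wide; open, the fingers measure 114 mm over their backs; the gripper's body (76 mm by 85 mm) begins 54 mm behind the grasp point. The pads swing forward as they close: fully open they stand 13 mm farther back than shut.
Start: joints at [-1.137, 0.353, 1.633, -0, 1.155, -0.002], TCP at [263.834, -566.586, 213.581] pointing down, gripper open.
Joint ranges: [-2.63, 2.63], [-0.92, 2.1], [0.06, 2.66], [-1.3, 4.44], [0, 2.69], [-3.02, 3.02]. Speed limits (rad/s): [2.22, 2.22, 2.79, 3.14, 3.14, 3.14].

INTERFACE

Orientations are given as [roll, pitch, yaw] about the fixed x, y, z axes, in that order (R = Rz(yaw) Ry(pitch) Rx(roll)).
In Python, from rig import r gives the robot as it stands.
- The arm moves only by the tool carry_out, never from a script. Its argument "targets" is a list of rows, each an object with "dp": the shift along the tool's x, y, z in mm, a list of three; "yaw": the turn about the tool's z in degrees. A call has 1 to 12 rows; each row is the pose to reach, as a shift and turn from the pose commanded when the call began, along the tool's axes at that moment; what a row does not reach only later rows make up. A row lasts 1/8 s, in which the tool goes at most 62.5 mm and 10.7 degrees, less where a joint would pass 70% of its speed; a pose out of reach is approached as far as the arm can. A call with a gripper value outside its range is refused whole. "fingers" is the opening, from -1 (shut) to 1 (fully open), so that 0 is half open, set as the call begins (left out, the last holds). The fingers move at their own pace and stop on an object; "grip_force" is the grip in N (left out, the last holds). Time passes only in rows, so rows that repeat a pose let the fingers close. It gives the time, the measured TCP pose, the force, the opening and the grip force at its end, in the units of the state.
- r.sense(): the state, without advancing time (a new reading comes with each control period).
- r.grab_frame(name): name is "side" or "top"; returns the picture (480x640x3 uint8, red, green, blue); there is no depth.
- r.get_calibration(name): a dict with "fx", "fy", "cx", "cy" (pixels), "dist_coeffs" ([k1, k2, p1, p2, k3] as OpenCV has them; the pictures are not rectified), "rvec" (rotation vector, rad) and "tvec" (3), from world to camera coordinates, as OpenCV has them. Camera axes: x right, y down, z forward; pixel columns grow to the right and rows downward; lengths in mm; the calibration is good to about 2 mm. A picture is of the moment at which its call begins. get_calibration takes no time and is no camera call.
- r.sign_off(): hands the job in; it is judged then, once.
The state is a dict: "clock": time; "qpos": joint angles; "qvel": joint speeds; "joint_efforts": joint torques, N m; "eef_pos": TCP position; "tcp_rot": TCP orientation; "contact_force": force on the tool from outside, world axes, zero at the start; "wrist_torque": the same for the moment, N m; "opening": opening from 0.0 (shut) to 1.0 (fully open); "grasp_force": force on a finger pad.
Only numpy, scipy, OpenCV 4.12 (cv2) and the standard library are available. Lean on these libraries where they do the work, as an engineer would, in place of code of your own. Each camera call takes 0.05 s, during which the arm holds its last target. There are 200 camera calls.

## Working session

There is one attempt and no reset: what is moved stays moved. The work goes in short steps, Python scripts to look and compute and a tool call to move; the robot and the scene stay as the last step left them, time stands still between calls to the robot, and variables do not carry over. Pictures are saved under pics/ and viewed, at most 10 in all, crops included, and the job is handed in when it is done.

Besides the shell and the picture viewer there is one more tool, called after "Emit:" as name([rows], argument=value, ...), one row to a line, values as JSON. carry_out: Moves the arm, as the interface text tells. Its arguments: {"type":"object","properties":{"targets":{"type":"array","items":{"type":"object","properties":{"dp":{"type":"array","items":{"type":"number"}},"yaw":{"type":"number"}}}},"fingers":{"type":"number"},"grip_force":{"type":"number"}},"required":["targets"]}

```bash
mkdir -p pics; ls
python3 - <<'E'
from rig import r
import cv2,json
for n in("top","side"):
    cv2.imwrite(f"pics/{n}0.png",r.grab_frame(n)[:,:,::-1]); print(n,r.get_calibration(n))
s=r.sense();print(s,r.tip_reach)
E
```

```text
pics
top {'fx': 596.1513633152375, 'fy': 596.1513633152375, 'cx': 310.4746780299389, 'cy': 238.88547016535958, 'dist_coeffs': array([-0.12985696,  0.        ,  0.        ,  0.        ,  0.        ]), 'rvec': array([ 2.1320629 , -2.12705958,  0.17936493]), 'tvec': array([-228.72575958,  508.93464578, 1533.09568116])}
side {'fx': 534.1873520853405, 'fy': 534.1873520853405, 'cx': 311.25512385511865, 'cy': 235.76778348049356, 'dist_coeffs': array([0.05481637, 0.        , 0.        , 0.        , 0.        ]), 'rvec': array([ 2.29128045, -0.20517431,  0.11619922]), 'tvec': array([-570.02210655,  -51.99598322, 1308.50646854])}
{'clock': 0.1, 'qpos': array([-1.13742061e+00,  3.53578313e-01,  1.63406996e+00,  2.17145038e-05,
        1.15521213e+00, -2.42703692e-03]), 'qvel': array([-0.00022533,  0.00031569, -0.00361474,  0.00164653, -0.00027003,
       -0.00095622]), 'joint_efforts': array([-1.98367976e-03, -6.06355405e+01, -3.42819250e+01,  7.28466375e-05,
        4.01468278e-03,  3.02155331e-05]), 'eef_pos': array([ 263.63438729, -566.1687341 ,  212.93277309]), 'tcp_rot': array([-3.14032495e+00, -2.29318639e-05,  4.35793965e-01]), 'contact_force': array([ 0.64437802, -0.5210746 , -0.38702577]), 'wrist_torque': array([0.00793065, 0.00639492, 0.01173654]), 'grasp_force': 0.0, 'opening': 0.9989630302747008} 8.0
```

View pics/top0.png

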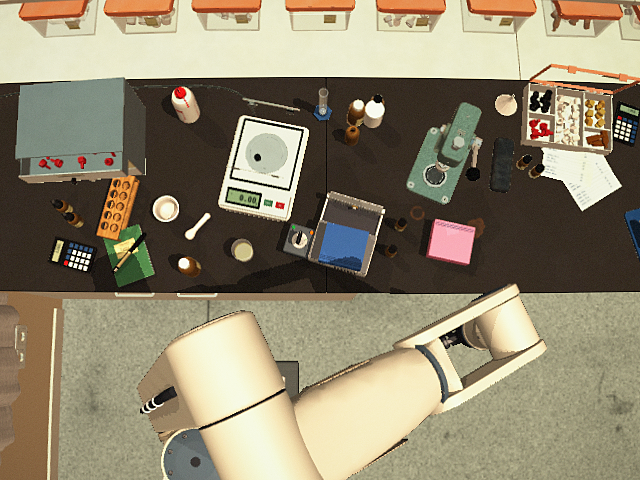

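View pics/side0.png

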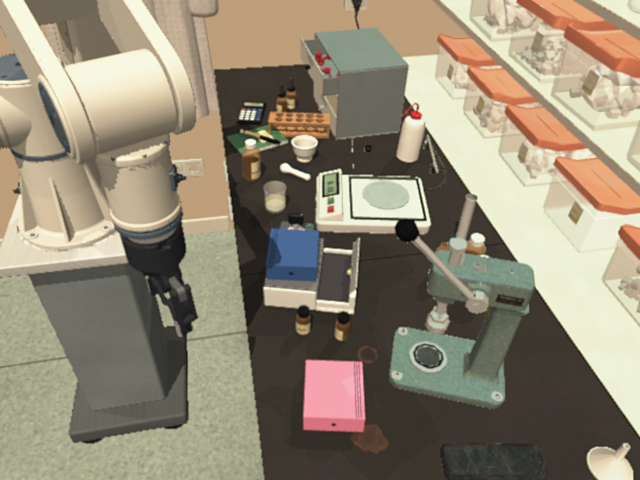

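Top: blue block at about (342,246) on the white heater, key at about (299,239), pink look-alike at (451,241). Side: block (294,255), key (297,218), pink (334,395). The blue one on the white heater is the target. I'll confirm it in an enlarged crop.

```bash
cat > h.py <<'E'
import numpy as np, cv2
from rig import r
def cal(n):
    c=r.get_calibration(n);K=np.array([[c['fx'],0,c['cx']],[0,c['fy'],c['cy']],[0,0,1]])
    R=cv2.Rodrigues(c['rvec'])[0];return K,c['dist_coeffs'],R,c['rvec'],c['tvec']
def ray(n,uv):
    K,d,R,_,t=cal(n);p=cv2.undistortPoints(np.array(uv,float).reshape(-1,1,2),K,d).reshape(-1,2)
    D=np.c_[p,np.ones(len(p))]@R;return -R.T@t,D
def onz(n,uv,z):
    o,D=ray(n,uv);return o+D*((z-o[2])/D[:,2])[:,None]
def proj(n,P):
    K,d,_,rv,t=cal(n);return cv2.projectPoints(np.array(P,float).reshape(-1,1,3),rv,t,K,d)[0].reshape(-1,2)
def blue(n,im,box):
    h=cv2.cvtColor(im,cv2.COLOR_RGB2HSV);m=cv2.inRange(h,(100,90,50),(125,255,255))
    k=np.zeros_like(m);x0,y0,x1,y1=box;k[y0:y1,x0:x1]=m[y0:y1,x0:x1];return k
E
python3 - <<'E'
from h import *
t=cv2.imread('pics/top0.png');s=cv2.imread('pics/side0.png')
a=cv2.resize(t[185:285,275:415],None,fx=5,fy=5,interpolation=2)[:,:400*2][:500,:700]
b=cv2.resize(s[205:315,255:365],None,fx=5,fy=5,interpolation=2)
cv2.imwrite('pics/c1.png',cv2.resize(a,(800,571)));cv2.imwrite('pics/c2.png',b)
for n,im,box in(('top',t,(300,200,390,290)),('side',s,(255,220,330,290))):
    m=blue(n,im[:,:,::-1].copy(),box);c=max(cv2.findContours(m,0,2)[0],key=cv2.contourArea)
    p=cv2.approxPolyDP(c,2.5,True).reshape(-1,2);print(n,p.tolist());print(onz(n,p,104).round(0).tolist())
E
```

```text
top [[327, 222], [318, 260], [360, 269], [368, 231]]
[[543.0, -270.0, 104.0], [445.0, -247.0, 104.0], [422.0, -353.0, 104.0], [520.0, -374.0, 104.0]]
side [[272, 228], [266, 259], [267, 278], [315, 280], [318, 231]]
[[447.0, -248.0, 104.0], [423.0, -339.0, 104.0], [419.0, -391.0, 104.0], [508.0, -411.0, 104.0], [541.0, -274.0, 104.0]]
```

View pics/c1.png

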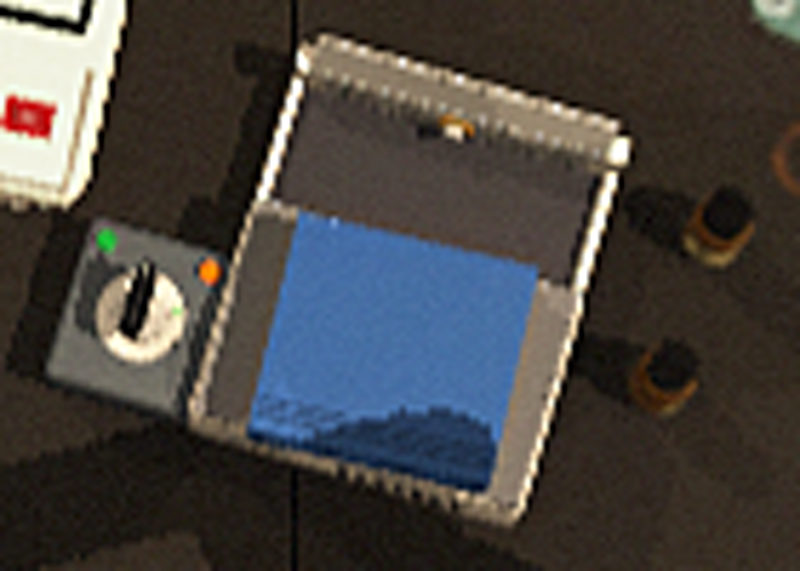

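View pics/c2.png

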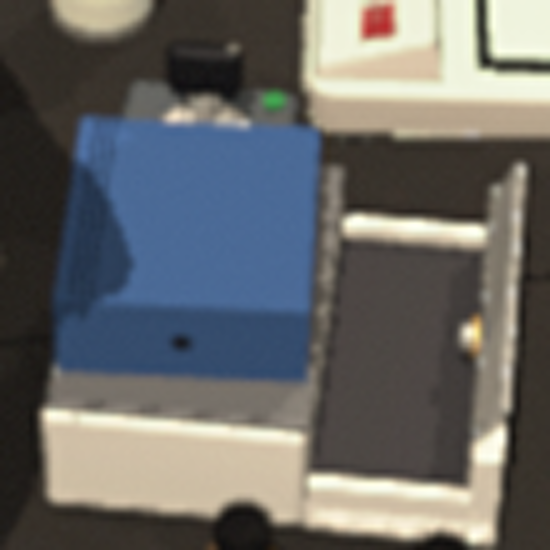

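The crops confirm it: blue block, wells end towards the robot, on the white heater, with the sensor pin in the rear wall (crop 1 (455,125), crop 2 (470,335)). The key bow is at crop 1 (140,300), which is full frame (299.5,237.5). Next, the heater frame.

Run:
```python
from h import *
f=lambda x,y:(275+x/5.714,185+y/5.714); g=lambda x,y:(255+x/5,205+y/5)
P=lambda l,n,p,z:print(l,onz(n,[p],z)[0].round(1))
P('stepL','top',f(258,203),64);P('stepR','top',f(578,288),64)
P('backL','top',f(190,412),64);P('backR','top',f(515,520),64)
P('lipL','top',f(320,37),79);P('lipR','top',f(630,130),79)
P('side step edge near','side',g(305,435),64);P('side back near','side',g(42,408),64)
P('side step far','side',g(342,165),64)
P('pin','top',f(455,125),44);P('pin s','side',g(470,335),44)
P('key top','top',f(142,275),95)
P('key side','side',g(205,50),95)
o1,d1=ray('top',[f(142,290)]);o2,d2=ray('side',[g(205,62)])
A=np.c_[d1[0],-d2[0]];s=np.linalg.lstsq(A,o2-o1,rcond=None)[0];print(o1+d1[0]*s[0],o2+d2[0]*s[1])
P('console','top',f(90,215),44);P('console','top',f(45,375),44);P('console','top',f(183,412),44)
```

```text
stepL [ 554.8 -252.9   64. ]
stepR [ 515.5 -399.4   64. ]
backL [ 457.9 -222.    64. ]
backR [ 408.8 -369.2   64. ]
lipL [ 629.6 -281.2   79. ]
lipR [ 586.3 -422.9   79. ]
side step edge near [ 511.8 -406.2   64. ]
side back near [ 412.4 -374.5   64. ]
side step far [ 558.1 -253.6   64. ]
pin [ 596.4 -345.2   44. ]
pin s [ 594.5 -344.9   44. ]
key top [ 515.4 -200.5   95. ]
key side [ 506.1 -203.2   95. ]
[ 510.14949863 -200.34769109   86.32681752] [ 506.52989496 -200.29387834   85.67911943]
console [ 553.1 -175.    44. ]
console [ 477.8 -154.9   44. ]
console [ 460.7 -218.6   44. ]
```

Emit:
carry_out([
  {"dp": [30,-24,0],"yaw": 5},
  {"dp": [62,-48,0],"yaw": 10},
  {"dp": [93,-72,0],"yaw": 16},
  {"dp": [124,-96,0],"yaw": 21},
  {"dp": [155,-120,0],"yaw": 26},
  {"dp": [186,-144,0],"yaw": 31},
  {"dp": [217,-168,0],"yaw": 36},
  {"dp": [247,-192,0],"yaw": 41.5},
  {"dp": [247,-192,0],"yaw": 41.5},
], fingers=0.4)

```text
clock: 1.23
eef_pos: [407.2, -286.3, 213.4]
tcp_rot: [-3.141, 0.001, -0.287]
contact_force: [0.0, -0.3, 0.1]
opening: 0.702
grasp_force: 0.0
```

Emit:
carry_out([
  {"dp": [0,2,40],"yaw": 0},
  {"dp": [0,2,80],"yaw": 0},
  {"dp": [0,2,110],"yaw": 0},
  {"dp": [0,2,133],"yaw": 0},
  {"dp": [0,2,133],"yaw": 0},
])

```text
clock: 1.85
eef_pos: [404.6, -290.0, 79.0]
tcp_rot: [-3.141, 0.004, -0.288]
contact_force: [-0.5, -0.0, 0.2]
opening: 0.698
grasp_force: 0.0
```

Run:
```python
from h import *
t=r.grab_frame('top')[:,:,::-1];s=r.grab_frame('side')[:,:,::-1]
a=cv2.resize(t[185:305,275:415],(466,400),interpolation=2);b=cv2.resize(s[200:320,235:365],(433,400),interpolation=2)
cv2.imwrite('pics/d1.png',cv2.resize(np.hstack([a,b]),(800,356)))
```

```text
(no output)
```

View pics/d1.png

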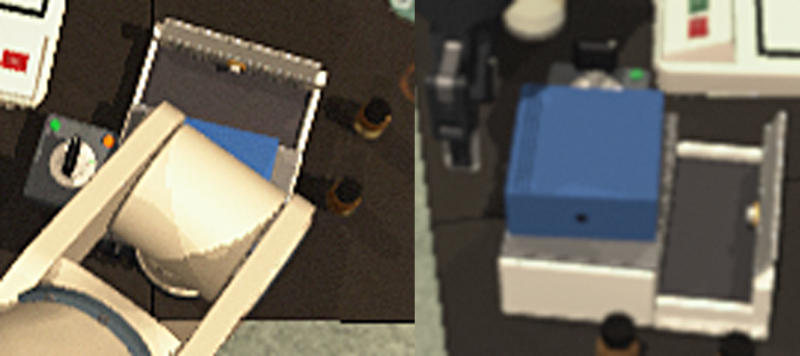

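The gripper stands clear behind the block (side crop about (460,120), block rear edge about (510,130)). I'll push forward along tool x.

Emit:
carry_out([
  {"dp": [12,0,0],"yaw": 0},
  {"dp": [18,0,0],"yaw": 0},
  {"dp": [23,0,0],"yaw": 0},
  {"dp": [28,0,0],"yaw": 0},
  {"dp": [34,0,0],"yaw": 0},
  {"dp": [40,0,0],"yaw": 0},
  {"dp": [46,0,0],"yaw": 0},
  {"dp": [52,0,0],"yaw": 0},
  {"dp": [58,0,0],"yaw": 0},
  {"dp": [62,0,0],"yaw": 0},
  {"dp": [65,0,0],"yaw": 0},
])

```text
clock: 3.32
eef_pos: [466.5, -307.9, 81.3]
tcp_rot: [-3.141, 0.004, -0.288]
contact_force: [-11.0, 3.7, 16.3]
opening: 0.699
grasp_force: 8.1
```

```bash
cat >> h.py <<'E'
S=np.array([536,-327.]);ux=np.array([.959,-.284]);uy=np.array([.284,.959])
def heat(p): q=np.array(p)[:2]-S;return round(float(q@ux),1),round(float(q@uy),1)
def poly(n,box,z):
    im=r.grab_frame(n);m=blue(n,im,box);c=max(cv2.findContours(m,0,2)[0],key=cv2.contourArea)
    p=cv2.approxPolyDP(c,2.5,True).reshape(-1,2);return [(a.tolist(),heat(b)) for a,b in zip(p,onz(n,p,z))]
E
python3 - <<'E'
from h import *
for x in poly('side',(250,215,350,300),104):print(x)
s=r.sense();print(heat(s['eef_pos']),s['contact_force'])
E
```

```text
([271, 229], (-108.9, 47.0))
([266, 276], (-96.9, -89.5))
([315, 280], (-2.9, -88.9))
([318, 231], (-10.3, 52.6))
([294, 230], (-60.6, 49.7))
([289, 238], (-67.7, 23.5))
([290, 255], (-59.0, -26.6))
([285, 260], (-66.9, -41.9))
([276, 257], (-85.8, -35.6))
(-71.5, -1.4) [-10.27931632   3.29991881  12.9275194 ]
```

Run:
```python
from h import *
s=r.grab_frame('side')[:,:,::-1]
cv2.imwrite('pics/d2.png',cv2.resize(s[180:320,235:365],(650,600),interpolation=2)[:, :])
```

```text
(no output)
```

View pics/d2.png

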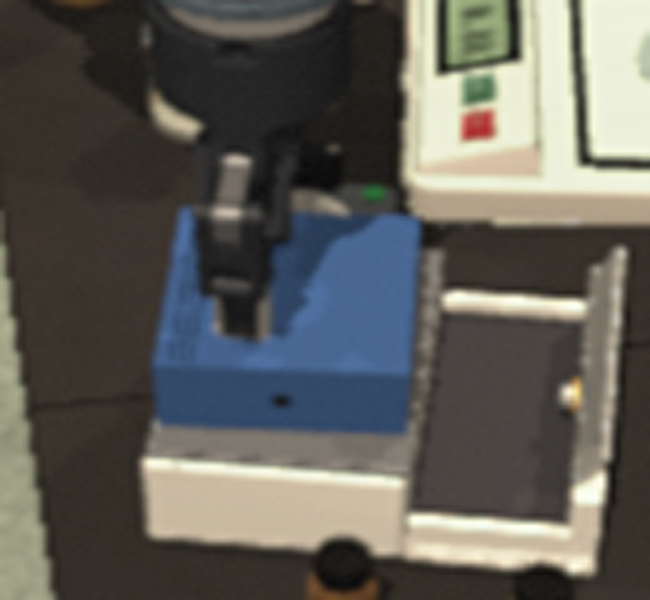

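The fingertip now appears on top of the block (crop (245,335) is px (284,258)), and the block hasn't moved. I'll check the true tip height from the images.

Run:
```python
from h import *
print(r.tip_reach, r.sense()['tcp_rot'],r.sense()['eef_pos'],r.sense()['opening'],r.sense()['contact_force'])
for z in(60,70,80,90,100,110): print(z,proj('side',[394.6,-323.7,z]).round(1),proj('side',[*(S-71*ux-37*uy),z]).round(1))
```

```text
8.0 [-3.141304    0.00331612 -0.28809853] [ 467.07526383 -308.10751436   81.30451381] 0.7005784130191107 [-9.47037592  2.73876462 14.3444127 ]
60 [[251.8 271. ]] [[283.7 273.7]]
70 [[251.5 267.5]] [[283.6 270.2]]
80 [[251.3 264. ]] [[283.5 266.7]]
90 [[251.  260.4]] [[283.4 263.2]]
100 [[250.7 256.8]] [[283.3 259.6]]
110 [[250.4 253.2]] [[283.2 255.9]]
```

Emit:
carry_out([
  {"dp": [65,0,-20],"yaw": 0},
  {"dp": [30,0,-30],"yaw": 0},
  {"dp": [-15,0,-30],"yaw": 0},
  {"dp": [-67,0,-15],"yaw": 0},
  {"dp": [-67,0,0],"yaw": 0},
  {"dp": [-67,0,0],"yaw": 0},
  {"dp": [-67,0,0],"yaw": 0},
])

```text
clock: 4.3
eef_pos: [405.7, -290.4, 81.1]
tcp_rot: [3.141, -0.001, -0.288]
contact_force: [0.0, 0.2, 0.7]
opening: 0.695
grasp_force: 0.0
```

Run:
```python
from h import *
s=r.grab_frame('side')[:,:,::-1];cv2.imwrite('pics/e1.png',s);e=r.sense();print(e['eef_pos'],e['opening'],e['contact_force'])
```

```text
[ 405.6909587  -290.33074524   81.09204044] 0.6993592040868157 [ 0.13490295 -0.54063649 -0.71178486]
```

Emit:
carry_out([
  {"dp": [0,0,0],"yaw": 0},
  {"dp": [0,0,0],"yaw": 0},
  {"dp": [0,0,0],"yaw": 0},
  {"dp": [0,0,0],"yaw": 0},
  {"dp": [0,0,0],"yaw": 0},
], fingers=-1)

```text
clock: 4.97
eef_pos: [404.2, -289.6, 80.6]
tcp_rot: [-3.142, -0.0, -0.289]
contact_force: [0.6, -0.5, -0.0]
opening: 0.001
grasp_force: 0.0
```

Run:
```python
from h import *
s=r.grab_frame('side')[:,:,::-1];cv2.imwrite('pics/e2.png',s);a=cv2.imread('pics/e1.png')
e=r.sense();print(e['eef_pos'],e['opening'])
p=e['eef_pos']
q=[proj('side',p+[0,0,z])[0].round(1).tolist() for z in(0,-8)];print(q)
c=lambda i:cv2.resize(i[190:310,225:325],(400,480),interpolation=2)
cv2.imwrite('pics/e3.png',np.hstack([c(a),c(s)]))
```

```text
[ 404.1835436  -289.61933159   80.58406226] 0.0032717480164656705
[[254.2, 251.8], [254.4, 254.6]]
```

View pics/e3.png

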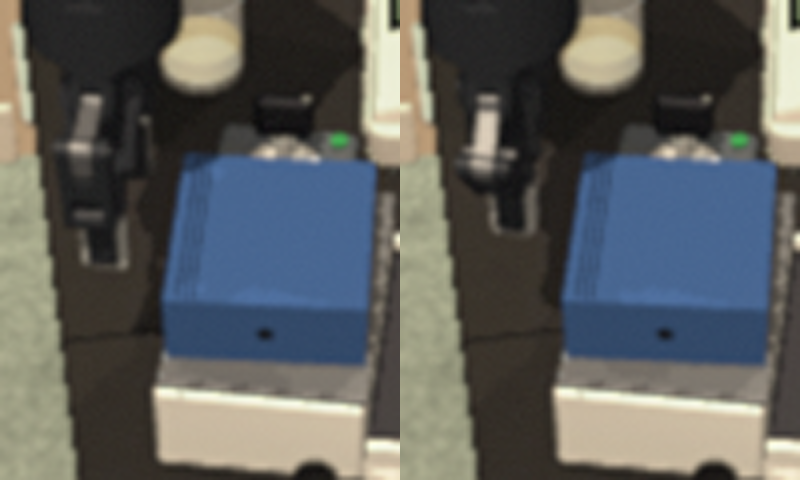

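Reading the crops: the shut tips sit about 11 mm above the TCP height in the image, and about 22 mm above it at 0.7 opening. The contact on the 104 mm block top agrees. So the tips reach about 20 mm less than quoted, and I'll go lower by that much.

Emit:
carry_out([
  {"dp": [0,0,0],"yaw": 0},
  {"dp": [0,0,10],"yaw": 0},
  {"dp": [0,0,20],"yaw": 0},
  {"dp": [0,0,28],"yaw": 0},
  {"dp": [8,0,28],"yaw": 0},
  {"dp": [14,0,28],"yaw": 0},
  {"dp": [18,0,28],"yaw": 0},
  {"dp": [22,0,28],"yaw": 0},
  {"dp": [26,0,28],"yaw": 0},
  {"dp": [30,0,28],"yaw": 0},
], fingers=0.4)

```text
clock: 6.28
eef_pos: [431.2, -296.9, 52.3]
tcp_rot: [-3.14, 0.004, -0.288]
contact_force: [-6.9, 2.2, 2.6]
opening: 0.702
grasp_force: 3.4
```

Run:
```python
from h import *
for x in poly('side',(250,215,350,300),104):print(x)
s=r.sense();print(heat(s['eef_pos']),s['contact_force'])
```

```text
([276, 229], (-98.5, 48.2))
([268, 263], (-98.8, -54.2))
([270, 278], (-88.5, -93.8))
([318, 282], (3.2, -93.4))
([323, 233], (0.7, 47.5))
(-108.0, -1.1) [-2.96084536  1.81990939 -1.30392135]
```

Emit:
carry_out([
  {"dp": [6,0,0],"yaw": 0},
  {"dp": [12,0,0],"yaw": 0},
  {"dp": [18,0,0],"yaw": 0},
  {"dp": [24,0,0],"yaw": 0},
  {"dp": [29,0,0],"yaw": 0},
  {"dp": [34,0,0],"yaw": 0},
  {"dp": [39,0,0],"yaw": 0},
  {"dp": [43,0,0],"yaw": 0},
  {"dp": [46,0,0],"yaw": 0},
  {"dp": [42,0,0],"yaw": 0},
  {"dp": [42,0,0],"yaw": 0},
])

```text
clock: 7.7
eef_pos: [473.4, -310.2, 52.7]
tcp_rot: [3.141, -0.001, -0.289]
contact_force: [0.2, -0.1, 0.5]
opening: 0.699
grasp_force: 0.0
```

Run:
```python
from h import *
for x in poly('side',(250,205,370,310),104):print(x)
s=r.sense();print(heat(s['eef_pos']),s['contact_force'])
```

```text
([300, 231], (-47.7, 48.0))
([292, 266], (-51.1, -56.8))
([293, 280], (-44.4, -93.8))
([341, 285], (46.9, -96.0))
([345, 234], (46.5, 49.9))
(-64.7, -1.7) [ 0.087008   -0.44074116  0.11322131]
```

Emit:
carry_out([
  {"dp": [4,0,0],"yaw": 0},
  {"dp": [7,0,0],"yaw": 0},
  {"dp": [2,0,0],"yaw": 0},
  {"dp": [2,0,0],"yaw": 0},
  {"dp": [8,0,0],"yaw": 0},
  {"dp": [10,0,0],"yaw": 0},
  {"dp": [4,0,0],"yaw": 0},
  {"dp": [4,0,0],"yaw": 0},
])

```text
clock: 8.75
eef_pos: [476.3, -310.9, 52.4]
tcp_rot: [-3.141, 0.001, -0.289]
contact_force: [0.3, -0.4, 0.0]
opening: 0.704
grasp_force: 0.0
```

Run:
```python
from h import *
for x in poly('side',(250,205,370,310),104):print(x)
s=r.sense();print(heat(s['eef_pos']),s['contact_force'])
```

```text
([320, 226], (-7.5, 69.1))
([308, 233], (-30.4, 43.7))
([302, 269], (-30.8, -62.7))
([335, 297], (37.7, -127.4))
([348, 289], (60.5, -104.7))
([351, 253], (61.6, -6.2))
(-61.4, -1.6) [-0.63306535 -0.4169284   0.78473168]
```

Run:
```python
from h import *
def W(x,y,z):return [*(S+x*ux+y*uy),z]
for x,z in((-33,99),(-4,126),(64.6,53),(35,26)):
    print((x,z),[proj('side',W(x,y,z))[0].round(1).tolist() for y in(55,-55)])
s=r.grab_frame('side')[:,:,::-1]
cv2.imwrite('pics/f1.png',cv2.resize(s[180:320,245:375],(557,600),interpolation=2))
```

```text
(-33, 99) [[307.3, 231.2], [301.3, 267.9]]
(-4, 126) [[321.4, 222.5], [316.4, 259.3]]
(64.6, 53) [[352.1, 250.9], [349.7, 288.3]]
(35, 26) [[337.8, 258.7], [334.3, 296.1]]
```

View pics/f1.png

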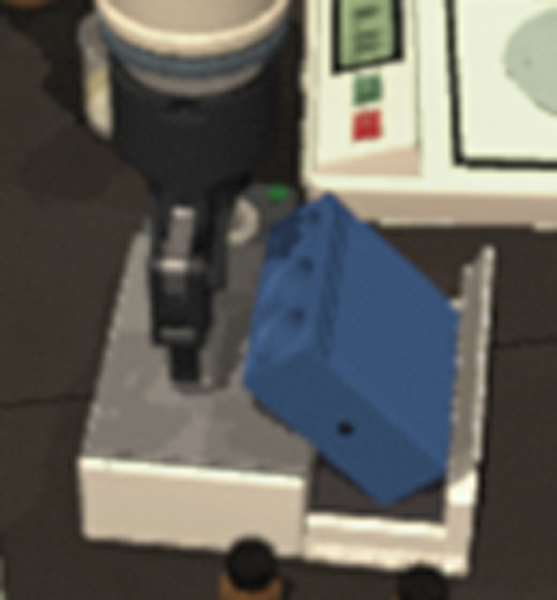

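It tipped as predicted: near corners at crop (247,385), (325,348) and (445,465), which match my projection within 2 px. I'll rise, turn the fingers across the thickness and straddle the raised end.

Emit:
carry_out([
  {"dp": [-3,0,-35],"yaw": 0},
  {"dp": [-3,0,-70],"yaw": -5},
  {"dp": [0,0,-95],"yaw": -15},
  {"dp": [10,0,-95],"yaw": -25},
  {"dp": [20,0,-95],"yaw": -35},
  {"dp": [30,0,-95],"yaw": -45},
  {"dp": [40,0,-95],"yaw": -55},
  {"dp": [50,0,-95],"yaw": -65},
  {"dp": [58,0,-95],"yaw": -75},
  {"dp": [58,0,-95],"yaw": -85},
  {"dp": [58,0,-95],"yaw": -90},
  {"dp": [58,0,-95],"yaw": -90},
], fingers=1)

```text
clock: 10.35
eef_pos: [532.6, -327.7, 147.5]
tcp_rot: [-3.142, -0.0, 1.282]
contact_force: [-0.3, 0.2, -0.4]
opening: 0.998
grasp_force: 0.0
```

Run:
```python
from h import *
s=r.sense();print(heat(s['eef_pos']),s['eef_pos'],s['tcp_rot'],s['qpos'])
for x in poly('side',(250,205,370,310),126):print(x)
```

```text
(-3.0, -1.7) [ 532.61767715 -327.71962118  147.53373381] [-3.14152268e+00 -2.38829918e-05  1.28157435e+00] [-5.53994890e-01  4.20319752e-01  1.69150422e+00  5.52798598e-06
  1.02984246e+00 -2.64775759e-01]
([320, 226], (-5.9, 43.5))
([307, 235], (-29.4, 12.5))
([302, 269], (-28.4, -84.4))
([335, 297], (38.0, -147.2))
([348, 289], (60.2, -125.1))
([351, 253], (61.2, -29.6))
([332, 233], (20.2, 24.7))
```

Emit:
carry_out([
  {"dp": [0,0,20],"yaw": 0},
  {"dp": [0,0,40],"yaw": 0},
  {"dp": [0,0,55],"yaw": 0},
  {"dp": [0,0,65],"yaw": 0},
  {"dp": [0,0,71],"yaw": 0},
  {"dp": [0,0,75],"yaw": 0},
  {"dp": [0,0,75],"yaw": 0},
])

```text
clock: 11.28
eef_pos: [532.7, -327.8, 72.6]
tcp_rot: [3.142, 0.0, 1.282]
contact_force: [-0.4, 0.6, 0.5]
opening: 0.996
grasp_force: 0.0
```

Run:
```python
from h import *
s=r.grab_frame('side')[:,:,::-1];e=r.sense();print(e['eef_pos'],e['contact_force'])
cv2.imwrite('pics/g1.png',cv2.resize(s[180:320,245:375],(557,600),interpolation=2))
```

```text
[ 532.8716843  -327.86387015   72.87118414] [ 0.48140258 -0.47891098  0.12830097]
```

View pics/g1.png

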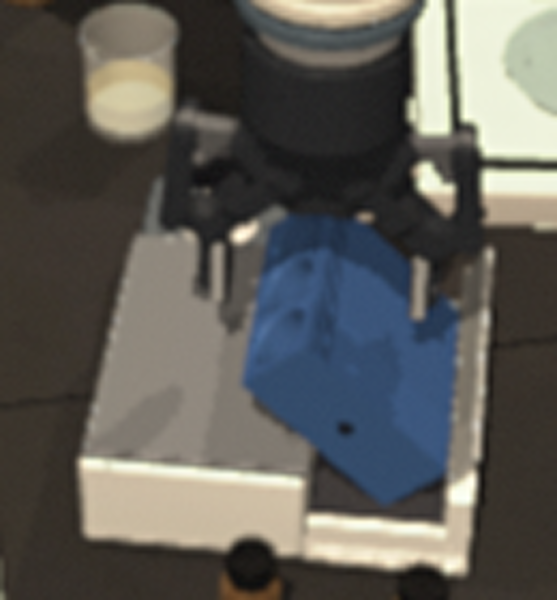

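The fingers straddle the raised end: rear finger at crop (230,310), front finger at (420,310), and both are clear of the block. Now a gentle close at minimum force.

Emit:
carry_out([
  {"dp": [0,0,0],"yaw": 0},
  {"dp": [0,0,0],"yaw": 0},
  {"dp": [0,0,0],"yaw": 0},
  {"dp": [0,0,0],"yaw": 0},
], fingers=0.44, grip_force=20)

```text
clock: 11.82
eef_pos: [532.7, -327.8, 72.6]
tcp_rot: [3.142, 0.0, 1.282]
contact_force: [-0.9, -0.7, 0.0]
opening: 0.721
grasp_force: 0.0
```

Emit:
carry_out([
  {"dp": [0,0,0],"yaw": 0},
  {"dp": [0,0,0],"yaw": 0},
  {"dp": [0,0,0],"yaw": 0},
  {"dp": [0,0,0],"yaw": 0},
], fingers=0.0)

```text
clock: 12.32
eef_pos: [531.8, -327.6, 73.0]
tcp_rot: [-3.14, 0.0, 1.282]
contact_force: [-4.8, 1.2, 6.7]
opening: 0.661
grasp_force: 18.0
```

Run:
```python
from h import *
s=r.sense();print(s['eef_pos'],s['contact_force'],s['wrist_torque'],s['opening'],s['grasp_force'])
for x in poly('side',(250,205,370,310),126):print(x)
```

```text
[ 531.82856353 -327.59314524   72.98004771] [-4.8047653   1.21384826  6.69657467] [ 0.18422609  0.86037344 -0.01612112] 0.6614367355065093 17.964413483423414
([312, 230], (-21.0, 29.0))
([308, 233], (-28.1, 18.8))
([302, 269], (-28.4, -84.4))
([331, 295], (30.6, -143.2))
([338, 296], (43.2, -144.2))
([348, 289], (60.2, -125.1))
([351, 253], (61.2, -29.6))
([340, 243], (38.2, -3.3))
([340, 251], (39.6, -26.5))
([334, 258], (29.3, -47.5))
([331, 255], (23.0, -39.9))
([333, 240], (23.7, 3.9))
([328, 232], (11.9, 26.8))
```

Emit:
carry_out([
  {"dp": [0,0,-3],"yaw": 0},
  {"dp": [0,2,-5],"yaw": 0},
  {"dp": [0,5,-7],"yaw": 0},
  {"dp": [0,8,-9],"yaw": 0},
  {"dp": [0,11,-11],"yaw": 0},
  {"dp": [0,11,-11],"yaw": 0},
])

```text
clock: 13.12
eef_pos: [535.0, -328.2, 81.9]
tcp_rot: [-3.124, -0.002, 1.283]
contact_force: [-27.6, 3.7, 13.4]
opening: 0.611
grasp_force: 18.5
```

```bash
cat >> h.py <<'E'
def W(x,y,z):return [*(S+x*ux+y*uy),z]
def st():
    s=r.sense();f=s['contact_force'];print('heater xy',heat(s['eef_pos']),'z',s['eef_pos'][2].round(1),'F',(f[:2]@ux).round(1),(f[:2]@uy).round(1),f[2].round(1),'op',round(s['opening'],3),'g',round(s['grasp_force'],1))
def corners(y=-57):
    # near side face of block (y const plane): triangulate its blue polygon onto the heater y plane
    im=r.grab_frame('side');m=blue('side',im,(250,195,375,312));c=max(cv2.findContours(m,0,2)[0],key=cv2.contourArea)
    p=cv2.approxPolyDP(c,2.0,True).reshape(-1,2);o,D=ray('side',p);n=np.array([*uy,0.]);k=np.array(W(0,y,0))
    X=o+D*(((k-o)@n)/(D@n))[:,None]
    for a,b in zip(p,X):print(a.tolist(),heat(b)[0],round(b[2]))
E
python3 - <<'E'
from h import *
st();corners()
E
```

```text
heater xy (-0.6, -1.4) z 81.9 F -27.6 -4.3 13.4 op 0.611 g 18.5
[316, 227] -6.5 209
[310, 231] -17.3 198
[305, 266] -25.6 107
[333, 296] 32.4 28
[346, 292] 57.9 43
[351, 253] 60.8 152
[341, 241] 40.4 180
[341, 249] 41.5 160
[334, 255] 29.2 143
[334, 236] 27.0 191
[330, 229] 19.0 207
```

The block is turning: about 54° now, with its foot corner bearing on the wall at pin height. I'll keep following the arc about that corner.

Emit:
carry_out([
  {"dp": [0,2,-3],"yaw": 0},
  {"dp": [0,4,-5],"yaw": 0},
  {"dp": [0,6,-7],"yaw": 0},
  {"dp": [0,8,-8],"yaw": 0},
  {"dp": [0,10,-9],"yaw": 0},
  {"dp": [0,10,-9],"yaw": 0},
])

```text
clock: 13.92
eef_pos: [541.1, -329.9, 91.3]
tcp_rot: [-3.117, -0.002, 1.283]
contact_force: [-41.7, 9.4, 28.1]
opening: 0.588
grasp_force: 21.4
```

Run:
```python
from h import *
st();corners()
```

```text
heater xy (5.7, -1.3) z 91.3 F -42.7 -2.8 28.1 op 0.588 g 21.4
[324, 223] 7.6 220
[313, 230] -11.9 201
[309, 264] -17.9 114
[324, 286] 13.2 55
[335, 295] 36.3 32
[348, 290] 61.6 50
[351, 253] 60.8 152
[345, 243] 48.1 176
[339, 252] 38.2 152
[335, 250] 30.5 156
[337, 232] 32.0 201
[332, 224] 22.1 219
```

Following, now at about 60°, but the squeeze is jamming (43 N). I'll ease the hand back, loosen to a cage, and push with the rear finger only.

Emit:
carry_out([
  {"dp": [0,-4,0],"yaw": 0},
  {"dp": [0,-8,0],"yaw": 0},
  {"dp": [0,-11,0],"yaw": 0},
])

```text
clock: 14.35
eef_pos: [538.5, -329.4, 91.9]
tcp_rot: [-3.134, -0.001, 1.282]
contact_force: [-7.9, 2.2, 2.3]
opening: 0.555
grasp_force: 18.5
```

Emit:
carry_out([
  {"dp": [0,0,0],"yaw": 0},
  {"dp": [0,0,0],"yaw": 0},
], fingers=0.24)

```text
clock: 14.6
eef_pos: [540.6, -329.8, 92.1]
tcp_rot: [-3.138, -0.001, 1.282]
contact_force: [-6.8, 2.5, 3.0]
opening: 0.622
grasp_force: 3.9
```

Run:
```python
from h import *
st();corners()
```

```text
heater xy (5.2, -1.4) z 92.1 F -7.2 0.4 3.0 op 0.622 g 3.9
[326, 223] 11.2 220
[314, 227] -10.2 209
[308, 264] -19.8 113
[328, 291] 21.7 42
[335, 295] 36.3 32
[348, 290] 61.6 50
[351, 253] 60.8 152
[345, 243] 48.1 176
[340, 251] 40.0 155
[335, 249] 30.4 159
[336, 230] 30.0 206
[331, 224] 20.3 219
```

Emit:
carry_out([
  {"dp": [0,2,0],"yaw": 0},
  {"dp": [0,4,-1],"yaw": 0},
  {"dp": [0,6,-1],"yaw": 0},
  {"dp": [0,8,-2],"yaw": 0},
  {"dp": [0,8,-2],"yaw": 0},
])

```text
clock: 15.28
eef_pos: [542.9, -330.3, 93.7]
tcp_rot: [-3.126, -0.002, 1.283]
contact_force: [-27.1, 6.3, 18.6]
opening: 0.617
grasp_force: 13.9
```

Run:
```python
from h import *
st();corners()
```

```text
heater xy (7.5, -1.3) z 93.7 F -27.8 -1.7 18.6 op 0.617 g 13.9
[326, 222] 11.2 223
[314, 227] -10.2 209
[309, 263] -17.9 116
[325, 287] 15.3 53
[334, 295] 34.3 31
[348, 290] 61.6 50
[351, 253] 60.8 152
[346, 244] 50.1 174
[341, 251] 41.8 155
[337, 250] 34.2 157
[339, 233] 35.8 199
```

Emit:
carry_out([
  {"dp": [0,-2,-3],"yaw": 0},
  {"dp": [0,-2,-6],"yaw": 0},
  {"dp": [0,0,-9],"yaw": 0},
  {"dp": [0,2,-11],"yaw": 0},
  {"dp": [0,2,-11],"yaw": 0},
])

```text
clock: 15.95
eef_pos: [552.2, -333.5, 105.7]
tcp_rot: [3.141, 0.0, 1.282]
contact_force: [-3.0, 0.8, 1.1]
opening: 0.622
grasp_force: 1.6
```

Run:
```python
from h import *
st();corners()
```

```text
heater xy (17.4, -1.6) z 105.7 F -3.1 -0.1 1.1 op 0.622 g 1.6
[336, 220] 28.8 229
[320, 224] 0.5 217
[314, 257] -8.6 133
[331, 293] 28.0 37
[348, 290] 61.6 50
[350, 249] 58.2 162
[348, 244] 53.7 174
[346, 247] 50.5 166
[342, 245] 42.8 170
[342, 233] 41.2 200
```

Now about 69°, with a light force of 3 N. Continue up and forward.

Emit:
carry_out([
  {"dp": [0,2,-3],"yaw": 0},
  {"dp": [0,5,-5],"yaw": 0},
  {"dp": [0,8,-7],"yaw": 0},
  {"dp": [0,11,-9],"yaw": 0},
  {"dp": [0,14,-11],"yaw": 0},
  {"dp": [0,14,-11],"yaw": 0},
])

```text
clock: 16.75
eef_pos: [565.7, -337.6, 117.0]
tcp_rot: [3.141, 0.0, 1.282]
contact_force: [-4.1, 0.7, 3.5]
opening: 0.619
grasp_force: 2.0
```

Run:
```python
from h import *
st();corners()
```

```text
heater xy (31.5, -1.7) z 117.0 F -4.1 -0.5 3.5 op 0.619 g 2.0
[343, 220] 41.3 231
[327, 221] 12.9 225
[324, 230] 8.2 203
[322, 258] 6.8 133
[331, 292] 27.9 40
[348, 290] 61.6 50
[350, 244] 57.4 174
```

Emit:
carry_out([
  {"dp": [0,0,3],"yaw": 0},
  {"dp": [0,0,6],"yaw": 0},
  {"dp": [0,0,9],"yaw": 0},
  {"dp": [0,0,12],"yaw": 0},
  {"dp": [0,0,12],"yaw": 0},
])

```text
clock: 17.42
eef_pos: [565.2, -337.3, 104.1]
tcp_rot: [-3.141, -0.0, 1.282]
contact_force: [-2.4, 0.2, 1.6]
opening: 0.625
grasp_force: 1.3
```

Run:
```python
from h import *
st();corners()
```

```text
heater xy (31.0, -1.6) z 104.1 F -2.3 -0.5 1.6 op 0.625 g 1.3
[329, 219] 16.3 230
[325, 224] 9.5 218
[322, 246] 5.8 164
[323, 265] 9.3 114
[330, 291] 25.7 42
[347, 291] 59.7 47
[351, 255] 61.1 147
[348, 234] 52.2 198
[343, 220] 41.3 231
```

Emit:
carry_out([
  {"dp": [0,0,0],"yaw": 0},
  {"dp": [0,0,0],"yaw": 0},
  {"dp": [0,0,0],"yaw": 0},
], fingers=0.1)

```text
clock: 17.85
eef_pos: [565.4, -337.4, 104.7]
tcp_rot: [3.141, 0.0, 1.282]
contact_force: [-1.9, 0.9, 3.1]
opening: 0.55
grasp_force: 1.5
```

Emit:
carry_out([
  {"dp": [0,2,-1],"yaw": 0},
  {"dp": [0,4,-1],"yaw": 0},
  {"dp": [0,5,-2],"yaw": 0},
  {"dp": [0,5,-2],"yaw": 0},
], fingers=-0.3, grip_force=30)

```text
clock: 18.35
eef_pos: [569.4, -338.7, 107.2]
tcp_rot: [-3.14, -0.0, 1.282]
contact_force: [-7.3, 2.5, 9.6]
opening: 0.477
grasp_force: 28.6
```

Run:
```python
from h import *
st();corners()
```

```text
heater xy (35.3, -1.7) z 107.2 F -7.7 0.3 9.6 op 0.477 g 28.6
[333, 218] 23.3 233
[329, 227] 17.0 212
[326, 253] 13.9 146
[331, 291] 27.7 43
[347, 291] 59.7 47
[351, 252] 60.6 154
[348, 246] 54.1 169
[349, 224] 52.5 222
[347, 219] 48.2 234
```

Emit:
carry_out([
  {"dp": [0,0,-3],"yaw": 0},
  {"dp": [0,0,-7],"yaw": 0},
  {"dp": [0,-2,-10],"yaw": 0},
  {"dp": [0,-5,-10],"yaw": 0},
  {"dp": [0,-7,-10],"yaw": 0},
  {"dp": [0,-7,-10],"yaw": 0},
], fingers=-0.6, grip_force=70)

```text
clock: 19.15
eef_pos: [563.2, -336.8, 116.5]
tcp_rot: [3.142, -0.0, 1.282]
contact_force: [0.2, 0.8, -7.0]
opening: 0.46
grasp_force: 70.8
```

Run:
```python
from h import *
st();corners()
```

```text
heater xy (28.9, -1.7) z 116.5 F -0.0 0.8 -7.0 op 0.46 g 70.8
[331, 214] 19.3 242
[327, 219] 12.7 230
[323, 250] 8.0 154
[327, 287] 19.3 53
[346, 288] 57.2 55
[349, 245] 55.7 172
[345, 243] 48.1 176
[346, 221] 46.7 229
[343, 215] 40.6 242
```

Lifted: 7 N weight, nearly upright at about 85°, foot level about 27 mm above the plate. Draw back a little to clear the pin and lower.

Emit:
carry_out([
  {"dp": [0,-4,0],"yaw": 0},
  {"dp": [0,-4,4],"yaw": 0},
  {"dp": [0,-4,8],"yaw": 0},
  {"dp": [0,-4,12],"yaw": 0},
  {"dp": [0,-4,16],"yaw": 0},
  {"dp": [0,-4,19],"yaw": 0},
  {"dp": [0,-4,22],"yaw": 0},
  {"dp": [0,-4,22],"yaw": 0},
])

```text
clock: 20.2
eef_pos: [559.3, -335.6, 94.3]
tcp_rot: [-3.141, -0.0, 1.282]
contact_force: [-0.2, -0.1, -5.5]
opening: 0.457
grasp_force: 70.8
```

Run:
```python
from h import *
st();corners()
```

```text
heater xy (24.8, -1.6) z 94.3 F -0.2 -0.2 -5.5 op 0.457 g 70.8
[327, 223] 13.0 221
[321, 253] 4.5 145
[324, 291] 13.6 41
[326, 295] 18.1 29
[343, 295] 52.4 34
[346, 255] 51.8 146
[342, 251] 43.7 155
[344, 232] 44.7 202
[341, 224] 38.2 221
```

Emit:
carry_out([
  {"dp": [0,0,1],"yaw": 0},
  {"dp": [0,0,2],"yaw": 0},
  {"dp": [0,0,3],"yaw": 0},
  {"dp": [0,0,4],"yaw": 0},
  {"dp": [0,0,4],"yaw": 0},
])

```text
clock: 20.88
eef_pos: [559.4, -335.7, 90.5]
tcp_rot: [-3.141, -0.0, 1.282]
contact_force: [0.8, 0.7, -7.2]
opening: 0.458
grasp_force: 70.8
```

Emit:
carry_out([
  {"dp": [0,0,1],"yaw": 0},
  {"dp": [0,0,2],"yaw": 0},
  {"dp": [0,0,3],"yaw": 0},
  {"dp": [0,0,4],"yaw": 0},
  {"dp": [0,0,4],"yaw": 0},
])

```text
clock: 21.5
eef_pos: [559.9, -335.8, 88.3]
tcp_rot: [3.141, 0.0, 1.282]
contact_force: [-3.4, 2.4, 9.0]
opening: 0.46
grasp_force: 70.3
```

Run:
```python
from h import *
st();corners()
```

```text
heater xy (25.5, -1.7) z 88.3 F -3.9 1.3 9.0 op 0.46 g 70.3
[328, 225] 15.0 216
[324, 234] 8.5 194
[321, 259] 4.9 130
[324, 294] 13.9 32
[342, 297] 50.8 28
[346, 255] 51.8 146
[342, 253] 44.0 150
[344, 235] 45.1 195
[341, 226] 38.5 216
```

Emit:
carry_out([
  {"dp": [0,0,-1],"yaw": 0},
  {"dp": [0,0,-1],"yaw": 0},
  {"dp": [0,0,-1],"yaw": 0},
], grip_force=20)

```text
clock: 21.92
eef_pos: [559.8, -335.8, 88.4]
tcp_rot: [3.141, 0.0, 1.282]
contact_force: [-2.4, 2.1, 6.7]
opening: 0.463
grasp_force: 70.7
```

Emit:
carry_out([
  {"dp": [0,0,0],"yaw": 0},
  {"dp": [0,0,0],"yaw": 0},
  {"dp": [0,0,0],"yaw": 0},
], fingers=-0.03)

```text
clock: 22.3
eef_pos: [560.0, -335.9, 87.9]
tcp_rot: [3.141, 0.0, 1.282]
contact_force: [0.5, 1.4, 3.7]
opening: 0.49
grasp_force: 10.8
```

Run:
```python
from h import *
st();corners()
```

```text
heater xy (25.6, -1.7) z 87.9 F 0.1 1.5 3.7 op 0.49 g 10.8
[328, 225] 15.0 216
[321, 255] 4.6 140
[325, 296] 16.2 26
[342, 297] 50.8 28
[347, 260] 54.4 133
[342, 252] 43.8 152
[344, 233] 44.8 200
[341, 226] 38.5 216
```

Emit:
carry_out([
  {"dp": [0,1,0],"yaw": 0},
  {"dp": [0,2,0],"yaw": 0},
  {"dp": [0,2,0],"yaw": 0},
], fingers=0.04)

```text
clock: 22.72
eef_pos: [561.5, -336.4, 87.3]
tcp_rot: [-3.142, 0.0, 1.282]
contact_force: [0.5, -1.4, -1.1]
opening: 0.521
grasp_force: 0.5
```

Emit:
carry_out([
  {"dp": [0,2,0],"yaw": 0},
  {"dp": [0,3,0],"yaw": 0},
  {"dp": [0,3,0],"yaw": 0},
], fingers=0.1)

```text
clock: 23.1
eef_pos: [564.5, -337.2, 87.6]
tcp_rot: [3.141, 0.0, 1.282]
contact_force: [0.9, 0.1, 0.0]
opening: 0.548
grasp_force: 0.7
```

Run:
```python
from h import *
st();corners()
```

```text
heater xy (30.2, -1.7) z 87.6 F 0.8 0.4 0.0 op 0.548 g 0.7
[331, 225] 20.4 217
[325, 258] 12.5 133
[325, 296] 16.2 26
[343, 297] 52.8 28
[348, 233] 52.0 201
[344, 227] 44.0 214
```

It stands freely, upright at about x 14–54 with zero force. Re-grip lightly and slide it home.

Emit:
carry_out([
  {"dp": [0,2,0],"yaw": 0},
  {"dp": [0,3,0],"yaw": 0},
  {"dp": [0,3,0],"yaw": 0},
  {"dp": [0,3,0],"yaw": 0},
], fingers=-0.15, grip_force=25)

```text
clock: 23.65
eef_pos: [566.5, -337.8, 87.7]
tcp_rot: [-3.14, -0.0, 1.282]
contact_force: [-3.0, -0.5, 5.9]
opening: 0.464
grasp_force: 24.8
```

Emit:
carry_out([
  {"dp": [0,2,0],"yaw": 0},
  {"dp": [0,4,0],"yaw": 0},
  {"dp": [0,6,0],"yaw": 0},
  {"dp": [0,8,0],"yaw": 0},
  {"dp": [0,10,0],"yaw": 0},
  {"dp": [0,12,0],"yaw": 0},
  {"dp": [0,12,0],"yaw": 0},
])

```text
clock: 24.52
eef_pos: [574.3, -340.1, 87.8]
tcp_rot: [-3.132, -0.001, 1.283]
contact_force: [-17.5, 4.3, 19.1]
opening: 0.46
grasp_force: 29.6
```

Run:
```python
from h import *
st();corners()
```

```text
heater xy (40.4, -1.6) z 87.8 F -18.0 -0.8 19.1 op 0.46 g 29.6
[336, 226] 29.5 215
[332, 233] 23.0 198
[326, 295] 18.1 29
[345, 298] 57.0 25
[351, 233] 57.4 201
[349, 227] 52.9 215
```

Emit:
carry_out([
  {"dp": [0,-3,0],"yaw": 0},
  {"dp": [0,-5,-1],"yaw": 0},
  {"dp": [0,-5,-2],"yaw": 0},
  {"dp": [0,-5,-2],"yaw": 0},
])

```text
clock: 25.08
eef_pos: [573.9, -339.8, 88.9]
tcp_rot: [-3.141, -0.0, 1.282]
contact_force: [-0.1, -0.2, -6.7]
opening: 0.46
grasp_force: 26.0
```

Run:
```python
from h import *
st();corners()
```

```text
heater xy (40.0, -1.5) z 88.9 F -0.1 -0.2 -6.7 op 0.46 g 26.0
[336, 225] 29.4 218
[332, 231] 22.8 203
[327, 296] 20.2 27
[345, 297] 56.8 28
[351, 233] 57.4 201
[348, 226] 51.0 217
```

Emit:
carry_out([
  {"dp": [0,1,0],"yaw": 0},
  {"dp": [0,2,0],"yaw": 0},
  {"dp": [0,3,0],"yaw": 0},
  {"dp": [0,4,0],"yaw": 0},
  {"dp": [0,5,0],"yaw": 0},
  {"dp": [0,6,0],"yaw": 0},
  {"dp": [0,7,0],"yaw": 0},
  {"dp": [0,7,0],"yaw": 0},
])

```text
clock: 26.12
eef_pos: [579.5, -341.5, 89.4]
tcp_rot: [-3.139, -0.0, 1.282]
contact_force: [-5.1, 2.7, -4.4]
opening: 0.464
grasp_force: 26.9
```

Run:
```python
from h import *
st();corners()
```

```text
heater xy (45.8, -1.5) z 89.4 F -5.6 1.1 -4.4 op 0.464 g 26.9
[340, 225] 36.6 218
[335, 231] 28.3 203
[329, 295] 24.2 30
[347, 297] 60.8 29
[354, 232] 62.7 204
[352, 227] 58.3 216
```

Emit:
carry_out([
  {"dp": [0,1,1],"yaw": 0},
  {"dp": [0,2,2],"yaw": 0},
  {"dp": [0,2,3],"yaw": 0},
  {"dp": [0,2,3],"yaw": 0},
])

```text
clock: 26.68
eef_pos: [579.7, -341.8, 87.7]
tcp_rot: [-3.136, -0.0, 1.282]
contact_force: [-15.3, 5.2, 11.3]
opening: 0.46
grasp_force: 29.1
```

Emit:
carry_out([
  {"dp": [0,-1,0],"yaw": 0},
  {"dp": [0,-1,0],"yaw": 0},
  {"dp": [0,-1,0],"yaw": 0},
  {"dp": [0,-1,0],"yaw": 0},
], fingers=0.1)

```text
clock: 27.18
eef_pos: [581.8, -342.4, 86.8]
tcp_rot: [3.141, 0.0, 1.282]
contact_force: [-2.3, 0.8, 1.4]
opening: 0.551
grasp_force: 1.4
```

Run:
```python
from h import *
st();corners()
```

```text
heater xy (48.3, -1.8) z 86.8 F -2.4 0.1 1.4 op 0.551 g 1.4
[354, 228] 62.0 214
[338, 227] 33.2 213
[335, 232] 28.4 201
[331, 258] 23.9 134
[331, 297] 28.5 25
[347, 298] 61.0 26
```

Emit:
carry_out([
  {"dp": [0,-2,0],"yaw": 0},
  {"dp": [0,-3,0],"yaw": 0},
  {"dp": [0,-3,-10],"yaw": 0},
  {"dp": [0,-3,-30],"yaw": 0},
  {"dp": [0,-3,-55],"yaw": 0},
  {"dp": [0,-3,-80],"yaw": 0},
  {"dp": [0,-3,-80],"yaw": 0},
], fingers=0.25)

```text
clock: 28.1
eef_pos: [580.5, -342.4, 170.4]
tcp_rot: [3.136, 0.001, 1.282]
contact_force: [-0.2, 0.2, -0.2]
opening: 0.632
grasp_force: 0.0
```

Run:
```python
from h import *
st();corners()
print([proj('side',W(x,y,z))[0].round(1).tolist() for x,y,z in((25,-57,126),(25,53,126),(65,-57,126),(65,53,126),(25,-57,26),(65,-57,26))])
```

```text
heater xy (47.0, -2.1) z 170.4 F -0.2 0.2 -0.2 op 0.632 g 0.0
[336, 227] 29.6 213
[332, 243] 24.1 173
[329, 296] 24.3 27
[347, 298] 61.0 26
[354, 234] 63.0 200
[353, 228] 60.2 214
[[331.4, 261.2], [335.3, 224.2], [352.3, 263.0], [354.7, 225.7], [329.3, 296.4], [349.0, 298.1]]
```

The block stands and matches the home projection within 2 px. On the way to the key I'll give it one low, squared nudge from behind.

Emit:
carry_out([
  {"dp": [0,-10,0],"yaw": 10},
  {"dp": [1,-20,0],"yaw": 20},
  {"dp": [2,-30,0],"yaw": 30},
  {"dp": [2,-40,0],"yaw": 40},
  {"dp": [2,-48,0],"yaw": 50},
  {"dp": [2,-52,0],"yaw": 60},
  {"dp": [2,-52,0],"yaw": 70},
  {"dp": [2,-52,0],"yaw": 80},
  {"dp": [2,-52,0],"yaw": 90},
  {"dp": [2,-52,0],"yaw": 90},
], fingers=0.4)

```text
clock: 29.4
eef_pos: [529.0, -324.4, 165.9]
tcp_rot: [-3.141, 0.001, -0.287]
contact_force: [0.4, -0.7, 0.0]
opening: 0.698
grasp_force: 0.0
```

Emit:
carry_out([
  {"dp": [0,0,40],"yaw": 0},
  {"dp": [0,0,80],"yaw": 0},
  {"dp": [0,0,105],"yaw": 0},
  {"dp": [0,0,114],"yaw": 0},
  {"dp": [0,0,114],"yaw": 0},
])

```text
clock: 30.02
eef_pos: [529.3, -324.6, 52.4]
tcp_rot: [-3.141, 0.001, -0.287]
contact_force: [-0.4, -0.6, 1.0]
opening: 0.698
grasp_force: 0.0
```

Emit:
carry_out([
  {"dp": [4,0,0],"yaw": 0},
  {"dp": [8,0,0],"yaw": 0},
  {"dp": [12,0,0],"yaw": 0},
  {"dp": [15,0,0],"yaw": 0},
  {"dp": [18,0,0],"yaw": 0},
  {"dp": [20,0,0],"yaw": 0},
  {"dp": [20,0,0],"yaw": 0},
])

```text
clock: 30.9
eef_pos: [548.2, -330.1, 52.4]
tcp_rot: [-3.141, 0.001, -0.289]
contact_force: [-2.8, 0.7, 0.5]
opening: 0.702
grasp_force: 0.0
```

Run:
```python
from h import *
st();corners()
```

```text
heater xy (12.6, 0.4) z 52.4 F -2.9 -0.1 0.5 op 0.702 g 0.0
[338, 227] 33.2 213
[332, 256] 25.5 140
[329, 296] 24.3 27
[347, 298] 61.0 26
[355, 233] 64.6 202
[354, 228] 62.0 214
```

Emit:
carry_out([
  {"dp": [1,0,0],"yaw": 0},
  {"dp": [2,0,0],"yaw": 0},
  {"dp": [3,0,0],"yaw": 0},
  {"dp": [3,0,0],"yaw": 0},
])

```text
clock: 31.45
eef_pos: [550.5, -330.8, 52.5]
tcp_rot: [-3.141, 0.002, -0.289]
contact_force: [-6.0, 2.3, 3.5]
opening: 0.696
grasp_force: 0.6
```

Emit:
carry_out([
  {"dp": [1,0,0],"yaw": 0},
  {"dp": [2,0,0],"yaw": 0},
  {"dp": [3,0,0],"yaw": 0},
  {"dp": [3,0,0],"yaw": 0},
])

```text
clock: 31.95
eef_pos: [550.9, -330.9, 52.4]
tcp_rot: [-3.141, 0.007, -0.289]
contact_force: [-14.2, 4.5, 11.5]
opening: 0.699
grasp_force: 4.5
```

Run:
```python
from h import *
st();corners()
```

```text
heater xy (15.4, 0.5) z 52.4 F -14.9 0.2 11.5 op 0.699 g 4.5
[339, 226] 34.9 216
[340, 234] 37.7 197
[334, 251] 28.7 153
[329, 296] 24.3 27
[347, 298] 61.0 26
[357, 234] 68.4 200
[356, 228] 65.6 214
```

Emit:
carry_out([
  {"dp": [-3,0,0],"yaw": 0},
  {"dp": [-6,0,0],"yaw": 0},
  {"dp": [-10,0,0],"yaw": 0},
  {"dp": [-10,0,0],"yaw": 0},
])

```text
clock: 32.5
eef_pos: [544.8, -329.3, 52.6]
tcp_rot: [3.142, -0.0, -0.289]
contact_force: [-1.1, 0.8, -0.5]
opening: 0.7
grasp_force: 0.0
```

Run:
```python
from h import *
st();corners();cv2.imwrite('pics/k1.png',r.grab_frame('side')[:,:,::-1])
```

```text
heater xy (9.1, 0.3) z 52.6 F -1.3 0.5 -0.5 op 0.7 g 0.0
[336, 227] 29.6 213
[330, 256] 21.8 140
[329, 296] 24.3 27
[347, 298] 61.0 26
[352, 228] 58.4 214
```

Emit:
carry_out([
  {"dp": [2,0,0],"yaw": 0},
  {"dp": [4,0,0],"yaw": 0},
  {"dp": [6,0,0],"yaw": 0},
  {"dp": [6,0,0],"yaw": 0},
])

```text
clock: 33.1
eef_pos: [550.4, -330.9, 52.6]
tcp_rot: [-3.142, 0.0, -0.288]
contact_force: [-2.9, 0.9, 2.2]
opening: 0.702
grasp_force: 0.8
```

Emit:
carry_out([
  {"dp": [1,0,0],"yaw": 0},
  {"dp": [1,0,0],"yaw": 0},
])

```text
clock: 33.35
eef_pos: [550.7, -331.0, 52.6]
tcp_rot: [-3.141, 0.002, -0.289]
contact_force: [-6.8, 2.1, 5.6]
opening: 0.7
grasp_force: 2.3
```

Emit:
carry_out([
  {"dp": [1,0,0],"yaw": 0},
  {"dp": [1,0,0],"yaw": 0},
])

```text
clock: 33.6
eef_pos: [550.8, -331.0, 52.5]
tcp_rot: [-3.141, 0.003, -0.289]
contact_force: [-9.5, 3.0, 7.1]
opening: 0.701
grasp_force: 3.3
```

The nudge only tilts the block: it gives at 3 N and stops after about 2 mm. So its foot is still 1–2 mm short of the wall. I'll regrip lower, carry most of the weight, and slide it home gently.

Emit:
carry_out([
  {"dp": [-2,0,0],"yaw": 0},
  {"dp": [-4,0,0],"yaw": 0},
  {"dp": [-6,0,0],"yaw": 0},
  {"dp": [-10,0,0],"yaw": 0},
  {"dp": [-17,0,0],"yaw": 0},
  {"dp": [-20,0,-30],"yaw": 0},
  {"dp": [-20,0,-80],"yaw": 0},
  {"dp": [-20,0,-114],"yaw": 0},
  {"dp": [-20,0,-114],"yaw": 0},
])

```text
clock: 34.72
eef_pos: [534.8, -326.9, 169.9]
tcp_rot: [3.14, -0.006, -0.288]
contact_force: [0.1, -0.0, -0.9]
opening: 0.701
grasp_force: 0.0
```

Emit:
carry_out([
  {"dp": [8,0,0],"yaw": -10},
  {"dp": [16,0,0],"yaw": -20},
  {"dp": [24,0,0],"yaw": -30},
  {"dp": [32,0,0],"yaw": -40},
  {"dp": [40,0,0],"yaw": -50},
  {"dp": [47,1,0],"yaw": -60},
  {"dp": [49,2,0],"yaw": -70},
  {"dp": [49,2,0],"yaw": -80},
  {"dp": [49,2,0],"yaw": -90},
  {"dp": [49,2,0],"yaw": -90},
], fingers=0.5)

```text
clock: 35.98
eef_pos: [579.0, -341.4, 165.4]
tcp_rot: [-3.14, -0.0, 1.281]
contact_force: [0.1, -0.6, 0.8]
opening: 0.751
grasp_force: 0.0
```

Run:
```python
from h import *
st();corners();s=r.grab_frame('side')[:,:,::-1];t=r.grab_frame('top')[:,:,::-1]
cv2.imwrite('pics/m1.png',s);cv2.imwrite('pics/m2.png',t)
```

```text
heater xy (45.3, -1.5) z 165.4 F 0.2 -0.5 0.8 op 0.751 g 0.0
[336, 226] 29.5 215
[331, 245] 22.5 168
[333, 250] 26.7 156
[330, 260] 22.2 129
[329, 296] 24.3 27
[347, 298] 61.0 26
[352, 228] 58.4 214
```

Emit:
carry_out([
  {"dp": [0,-1,40],"yaw": 0},
  {"dp": [0,-2,70],"yaw": 0},
  {"dp": [0,-2,90],"yaw": 0},
  {"dp": [0,-2,97],"yaw": 0},
  {"dp": [0,-2,97],"yaw": 0},
])

```text
clock: 36.75
eef_pos: [578.0, -341.3, 69.8]
tcp_rot: [3.141, 0.0, 1.282]
contact_force: [0.7, 0.4, 0.4]
opening: 0.752
grasp_force: 0.0
```

Emit:
carry_out([
  {"dp": [0,0,0],"yaw": 0},
  {"dp": [0,0,0],"yaw": 0},
  {"dp": [0,0,0],"yaw": 0},
], fingers=0.05)

```text
clock: 37.12
eef_pos: [578.0, -341.3, 70.2]
tcp_rot: [3.141, 0.0, 1.282]
contact_force: [0.1, -0.0, -1.1]
opening: 0.523
grasp_force: 0.0
```

Emit:
carry_out([
  {"dp": [0,0,0],"yaw": 0},
  {"dp": [0,0,0],"yaw": 0},
  {"dp": [0,0,0],"yaw": 0},
], fingers=-0.2, grip_force=30)

```text
clock: 37.5
eef_pos: [577.5, -341.1, 70.1]
tcp_rot: [-3.141, 0.0, 1.282]
contact_force: [-4.1, 0.3, 5.6]
opening: 0.459
grasp_force: 32.2
```

Run:
```python
from h import *
st();corners()
```

```text
heater xy (43.8, -1.7) z 70.1 F -4.0 -0.9 5.6 op 0.459 g 32.2
[337, 233] 32.1 199
[333, 240] 25.6 181
[329, 296] 24.3 27
[347, 298] 61.0 26
[352, 240] 60.4 185
[349, 234] 54.0 199
```

Emit:
carry_out([
  {"dp": [0,0,-1],"yaw": 0},
  {"dp": [0,0,-2],"yaw": 0},
  {"dp": [0,0,-2],"yaw": 0},
])

```text
clock: 37.92
eef_pos: [577.0, -340.7, 70.7]
tcp_rot: [-3.14, -0.001, 1.282]
contact_force: [-0.8, -0.0, -7.5]
opening: 0.467
grasp_force: 31.3
```

Emit:
carry_out([
  {"dp": [0,1,0],"yaw": 0},
  {"dp": [0,1,0],"yaw": 0},
  {"dp": [0,1,0],"yaw": 0},
])

```text
clock: 38.3
eef_pos: [578.6, -341.3, 71.4]
tcp_rot: [-3.141, -0.0, 1.282]
contact_force: [-0.3, 1.3, -8.0]
opening: 0.465
grasp_force: 31.4
```

Emit:
carry_out([
  {"dp": [0,1,0],"yaw": 0},
  {"dp": [0,1,0],"yaw": 0},
  {"dp": [0,1,0],"yaw": 0},
])

```text
clock: 38.67
eef_pos: [579.3, -341.4, 71.5]
tcp_rot: [-3.141, -0.0, 1.282]
contact_force: [-3.6, 1.4, -6.8]
opening: 0.468
grasp_force: 32.0
```

Emit:
carry_out([
  {"dp": [0,1,0],"yaw": 0},
  {"dp": [0,1,0],"yaw": 0},
  {"dp": [0,1,0],"yaw": 0},
])

```text
clock: 39.05
eef_pos: [579.4, -341.4, 71.4]
tcp_rot: [-3.139, -0.001, 1.282]
contact_force: [-5.5, 2.6, -3.8]
opening: 0.464
grasp_force: 33.0
```

Emit:
carry_out([
  {"dp": [0,1,0],"yaw": 0},
  {"dp": [0,1,0],"yaw": 0},
  {"dp": [0,1,0],"yaw": 0},
])

```text
clock: 39.42
eef_pos: [579.5, -341.4, 71.4]
tcp_rot: [-3.137, -0.001, 1.282]
contact_force: [-9.1, 3.4, -0.5]
opening: 0.472
grasp_force: 33.6
```

Run:
```python
from h import *
st();corners()
```

```text
heater xy (45.8, -1.5) z 71.4 F -9.7 0.7 -0.5 op 0.472 g 33.6
[345, 232] 46.5 203
[338, 233] 33.9 199
[334, 240] 27.5 181
[329, 295] 24.2 30
[347, 298] 61.0 26
[354, 242] 64.4 180
[351, 234] 57.6 199
```

```bash
cat >> h.py <<'E'
def tilt(y=-57):
    im=r.grab_frame('side').astype(float);b=im[:,:,2]-im[:,:,0]
    out=[]
    for sgn in(1,-1):
        X=[]
        for v in range(266,293,2):
            row=b[v];th=25;us=range(320,345) if sgn==1 else range(362,335,-1)
            for u in us:
                if row[u]>=th:
                    p=row[u-sgn];f=(th-p)/(row[u]-p+1e-9);uu=u-sgn+sgn*f;break
            else: continue
            o,D=ray('side',[(uu,v)]);n=np.array([*uy,0.]);k=np.array(W(0,y,0));q=o+D[0]*(((k-o)@n)/(D[0]@n));X.append((q[2],heat(q)[0]))
        X=np.array(X);c=np.polyfit(X[:,0],X[:,1],1);out.append((round(c[0]*57.3,2),np.polyval(c,[30,110]).round(1).tolist(),np.std(X[:,1]-np.polyval(c,X[:,0])).round(2)))
    print('tilt fwd deg, x at z30,z110:',out)
E
python3 - <<'E'
from h import *
tilt();tilt()
f=cv2.imread
# same measure on saved earlier frames
import h
for n in('m1','k1'):
    im=f(f'pics/{n}.png')[:,:,::-1].copy();h.r=type('X',(),{'grab_frame':lambda s,a,im=im:im,'get_calibration':lambda s,a:r.get_calibration(a)})();h.tilt()
E
```

```text
tilt fwd deg, x at z30,z110: [(np.float64(0.88), [23.8, 25.0], np.float64(0.14)), (np.float64(2.03), [62.4, 65.2], np.float64(0.21))]
tilt fwd deg, x at z30,z110: [(np.float64(0.87), [23.8, 25.0], np.float64(0.14)), (np.float64(2.05), [62.4, 65.2], np.float64(0.19))]
tilt fwd deg, x at z30,z110: [(np.float64(-0.03), [22.0, 21.9], np.float64(0.1)), (np.float64(-0.16), [61.9, 61.7], np.float64(0.29))]
tilt fwd deg, x at z30,z110: [(np.float64(0.12), [21.9, 22.1], np.float64(0.23)), (np.float64(0.11), [61.8, 62.0], np.float64(0.2))]
```

The edge fit is precise. The block had stood 1.7 mm short. It now touches the wall but the push tilts it about 1°, so I'll ease the push and then set it down.

Emit:
carry_out([
  {"dp": [0,-1,0],"yaw": 0},
  {"dp": [0,-2,0],"yaw": 0},
  {"dp": [0,-2,0],"yaw": 0},
  {"dp": [0,-2,0],"yaw": 0},
])

```text
clock: 40.08
eef_pos: [579.2, -341.5, 71.4]
tcp_rot: [-3.141, -0.0, 1.282]
contact_force: [-4.3, 1.6, -6.7]
opening: 0.464
grasp_force: 32.3
```

Run:
```python
from h import *
st();tilt()
```

```text
heater xy (45.6, -1.6) z 71.4 F -4.6 0.3 -6.7 op 0.464 g 32.3
tilt fwd deg, x at z30,z110: [(np.float64(0.6), [24.0, 24.8], np.float64(0.12)), (np.float64(1.83), [62.4, 65.0], np.float64(0.19))]
```

Good: weight carried, foot at 24.0. Lower and release softly.

Emit:
carry_out([
  {"dp": [0,0,0.5],"yaw": 0},
  {"dp": [0,0,1],"yaw": 0},
  {"dp": [0,0,1.5],"yaw": 0},
  {"dp": [0,0,1.5],"yaw": 0},
])

```text
clock: 40.62
eef_pos: [579.3, -341.6, 70.3]
tcp_rot: [-3.141, -0.0, 1.282]
contact_force: [-6.3, 3.1, -3.8]
opening: 0.467
grasp_force: 32.8
```

Run:
```python
from h import *
st();tilt()
```

```text
heater xy (45.6, -1.7) z 70.3 F -6.9 1.1 -3.8 op 0.467 g 32.8
tilt fwd deg, x at z30,z110: [(np.float64(0.56), [24.0, 24.8], np.float64(0.14)), (np.float64(1.79), [62.5, 65.0], np.float64(0.21))]
```

Emit:
carry_out([
  {"dp": [0,-0.5,0.5],"yaw": 0},
  {"dp": [0,-1,1],"yaw": 0},
  {"dp": [0,-1,1],"yaw": 0},
])

```text
clock: 41.05
eef_pos: [579.1, -341.7, 70.1]
tcp_rot: [3.14, 0.0, 1.282]
contact_force: [-6.0, 2.0, 0.2]
opening: 0.464
grasp_force: 32.8
```

Emit:
carry_out([
  {"dp": [0,0,0],"yaw": 0},
  {"dp": [0,0,0],"yaw": 0},
  {"dp": [0,0,0],"yaw": 0},
], fingers=0.0, grip_force=20)

```text
clock: 41.42
eef_pos: [579.3, -341.8, 69.8]
tcp_rot: [3.14, 0.001, 1.282]
contact_force: [-2.9, 1.1, 2.2]
opening: 0.496
grasp_force: 1.2
```

Run:
```python
from h import *
st();tilt()
```

```text
heater xy (45.7, -1.9) z 69.8 F -3.1 0.3 2.2 op 0.496 g 1.2
tilt fwd deg, x at z30,z110: [(np.float64(-0.24), [23.9, 23.5], np.float64(0.11)), (np.float64(0.94), [62.4, 63.8], np.float64(0.13))]
```

Emit:
carry_out([
  {"dp": [0,0,0],"yaw": 0},
  {"dp": [0,0,0],"yaw": 0},
], fingers=0.12)

```text
clock: 41.72
eef_pos: [579.2, -341.6, 69.2]
tcp_rot: [3.14, 0.0, 1.282]
contact_force: [-0.8, -0.7, 0.0]
opening: 0.56
grasp_force: 0.0
```

Run:
```python
from h import *
st();tilt()
```

```text
heater xy (45.6, -1.8) z 69.2 F -0.6 -0.9 0.0 op 0.56 g 0.0
tilt fwd deg, x at z30,z110: [(np.float64(-0.21), [23.8, 23.5], np.float64(0.14)), (np.float64(0.85), [62.5, 63.7], np.float64(0.16))]
```

Released: the block stands free, foot at 23.8 against a wall-contact value of about 24.2, so within 0.5 mm. Now up and over to the key.

Emit:
carry_out([
  {"dp": [0,0,-15],"yaw": 0},
  {"dp": [0,0,-40],"yaw": 0},
  {"dp": [0,0,-70],"yaw": 0},
  {"dp": [0,0,-95],"yaw": 0},
])

```text
clock: 42.28
eef_pos: [579.2, -341.7, 166.5]
tcp_rot: [3.14, 0.0, 1.282]
contact_force: [0.1, 1.0, -0.3]
opening: 0.558
grasp_force: 0.0
```

Emit:
carry_out([
  {"dp": [13,-12,0],"yaw": -10},
  {"dp": [26,-24,0],"yaw": -20},
  {"dp": [39,-36,0],"yaw": -30},
  {"dp": [52,-48,0],"yaw": -40},
  {"dp": [65,-60,0],"yaw": -50},
  {"dp": [78,-72,0],"yaw": -60},
  {"dp": [91,-86,0],"yaw": -70},
  {"dp": [104,-98,0],"yaw": -80},
  {"dp": [116,-110,0],"yaw": -90},
  {"dp": [116,-110,0],"yaw": -90},
  {"dp": [116,-110,0],"yaw": -90},
], fingers=-0.2)

```text
clock: 43.65
eef_pos: [507.0, -199.4, 164.9]
tcp_rot: [-3.141, 0.002, 2.849]
contact_force: [0.6, -0.6, -0.1]
opening: 0.398
grasp_force: 0.0
```

Run:
```python
from h import *
st();tilt();print(r.sense()['tcp_rot'],r.sense()['qpos'])
# key bow: dark blob near predicted place in side view (from the first frame, unobstructed)
for n in('side','top'):
  print(n,[proj(n,W(x,114,z))[0].round(1).tolist() for x,z in((-83,67),(-83,95),(-49,95),(-49,67))])
t=cv2.imread('pics/top0.png');g=cv2.cvtColor(t,6)[226:250,290:312];m=(g<45).astype(np.uint8)
n,l,s,c=cv2.connectedComponentsWithStats(m);
for i in range(1,n):
  if s[i,4]>8:
    p=c[i]+[290,226];print('top blob',p.round(1),s[i].tolist(),heat(onz('top',[p],88)[0]))
```

```text
heater xy (-64.1, 114.1) z 164.9 F 0.8 -0.4 -0.1 op 0.398 g 0.0
tilt fwd deg, x at z30,z110: [(np.float64(-0.13), [23.8, 23.6], np.float64(0.14)), (np.float64(0.88), [62.5, 63.7], np.float64(0.16))]
[-3.14135249e+00  1.13442087e-03  2.84988795e+00] [-3.77641624e-01  2.82865468e-01  1.85415118e+00 -1.68278527e-04
  1.00342516e+00 -1.65664276e+00]
side [[287.7, 222.9], [287.6, 213.2], [302.9, 214.4], [302.8, 224.1]]
top [[297.6, 245.1], [297.3, 243.4], [301.1, 230.8], [301.3, 232.8]]
top blob [308.6 226.5] [15, 0, 7, 3, 13] (-31.5, 99.3)
top blob [298.7 237.4] [6, 5, 6, 13, 39] (-66.0, 115.5)
top blob [309.1 245.5] [18, 16, 4, 8, 15] (-78.5, 84.0)
```

Emit:
carry_out([
  {"dp": [1,1,40],"yaw": 0},
  {"dp": [1,1,75],"yaw": 0},
  {"dp": [1,1,92],"yaw": 0},
  {"dp": [1,1,100],"yaw": 0},
  {"dp": [1,1,105],"yaw": 0},
  {"dp": [1,1,105],"yaw": 0},
])

```text
clock: 44.45
eef_pos: [506.0, -197.9, 59.6]
tcp_rot: [-3.142, 0.001, 2.853]
contact_force: [0.3, -0.1, 0.1]
opening: 0.401
grasp_force: 0.0
```

Emit:
carry_out([
  {"dp": [0,0,0],"yaw": 0},
  {"dp": [0,0,0],"yaw": 0},
  {"dp": [0,0,0],"yaw": 0},
  {"dp": [0,0,0],"yaw": 0},
], fingers=-1, grip_force=40)

```text
clock: 44.95
eef_pos: [506.1, -197.8, 59.9]
tcp_rot: [3.142, 0.001, 2.853]
contact_force: [-1.2, 0.2, 6.3]
opening: 0.09
grasp_force: 42.9
```

Run:
```python
from h import *
st();print(r.sense()['wrist_torque'])
```

```text
heater xy (-65.4, 115.4) z 59.9 F -1.2 -0.1 6.3 op 0.09 g 42.9
[ 0.16465136  0.20401987 -0.18074686]
```

Gripped on the bow (opening 0.09, about 8–9 mm). Turn clockwise.

Emit:
carry_out([
  {"dp": [0,0,-1],"yaw": 8},
  {"dp": [0,0,-1],"yaw": 16},
  {"dp": [0,0,-1],"yaw": 24},
  {"dp": [0,0,-1],"yaw": 32},
  {"dp": [0,0,-1],"yaw": 40},
  {"dp": [0,0,-1],"yaw": 48},
  {"dp": [0,0,-1],"yaw": 56},
  {"dp": [0,0,-1],"yaw": 64},
  {"dp": [0,0,-1],"yaw": 69},
  {"dp": [0,0,-1],"yaw": 71},
  {"dp": [0,0,-1],"yaw": 71},
])

```text
clock: 46.32
eef_pos: [506.0, -197.7, 60.0]
tcp_rot: [3.141, 0.0, 1.616]
contact_force: [4.2, 0.4, -7.2]
opening: 0.089
grasp_force: 44.9
```

Run:
```python
from h import *
st();print(r.sense()['wrist_torque'],r.sense()['tcp_rot'])
```

```text
heater xy (-65.5, 115.4) z 60.0 F 3.9 1.5 -7.2 op 0.089 g 44.9
[ 0.02049009 -0.74705787  0.788002  ] [3.14087693e+00 4.76178924e-04 1.61590943e+00]
```

At the stop: turned 1.24 rad, with torque rising to 0.79 N m. Release wide so it springs back.

Emit:
carry_out([
  {"dp": [0,0,0],"yaw": -2},
  {"dp": [0,0,0],"yaw": -2},
  {"dp": [0,0,0],"yaw": -2},
  {"dp": [0,0,0],"yaw": -2},
  {"dp": [0,0,0],"yaw": -2},
  {"dp": [0,0,0],"yaw": -2},
], fingers=0.6)

```text
clock: 47.08
eef_pos: [505.5, -197.7, 60.1]
tcp_rot: [-3.142, 0.0, 1.649]
contact_force: [0.6, 0.0, 1.2]
opening: 0.8
grasp_force: 0.0
```

Emit:
carry_out([
  {"dp": [0,0,-30],"yaw": 0},
  {"dp": [0,0,-70],"yaw": 0},
  {"dp": [0,0,-110],"yaw": 0},
  {"dp": [0,0,-150],"yaw": 0},
  {"dp": [0,-50,-160],"yaw": 0},
  {"dp": [0,-100,-160],"yaw": 0},
  {"dp": [0,-150,-160],"yaw": 0},
  {"dp": [0,-150,-160],"yaw": 0},
])

```text
clock: 48.08
eef_pos: [353.0, -209.0, 220.0]
tcp_rot: [-3.141, -0.0, 1.647]
contact_force: [0.4, 0.2, -0.4]
opening: 0.799
grasp_force: 0.0
```

Run:
```python
from h import *
st();tilt();print(r.sense()['eef_pos'])
t=r.grab_frame('top')[:,:,::-1];s=r.grab_frame('side')[:,:,::-1]
a=cv2.resize(t[180:290,275:425],(409,300),interpolation=2);b=cv2.resize(s[200:330,240:380],(323,300),interpolation=2)
c=np.hstack([a,b]);f=cv2.resize(s,(400,300));g=cv2.resize(t,(400,300));
cv2.imwrite('pics/z.png',np.vstack([cv2.resize(c,(800,328)),cv2.resize(np.hstack([f,g]),(800,272))[:272]]))
```

```text
heater xy (-209.0, 61.2) z 220.0 F 0.4 0.3 -0.4 op 0.799 g 0.0
tilt fwd deg, x at z30,z110: [(np.float64(-0.15), [23.8, 23.6], np.float64(0.12)), (np.float64(0.83), [62.6, 63.7], np.float64(0.15))]
[ 355.14267927 -209.46243064  220.41209262]
```

View pics/z.png

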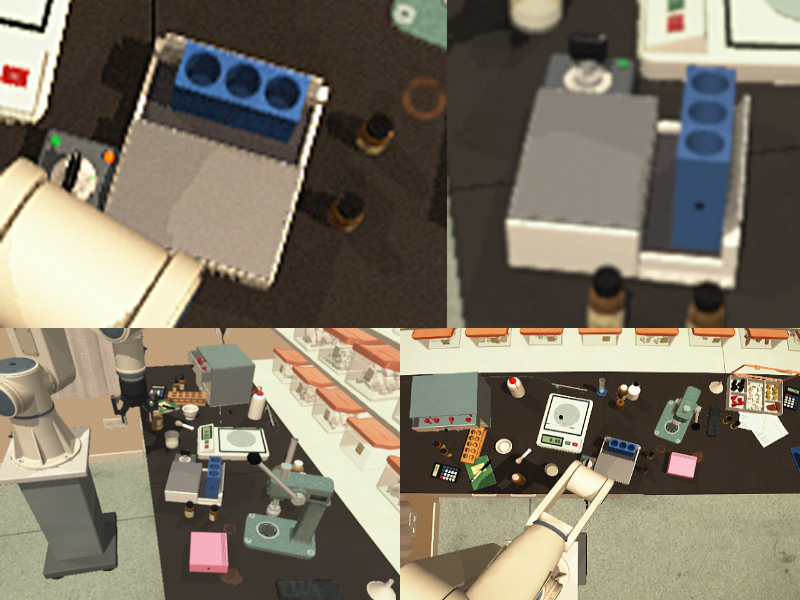

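The picture shows the block upright, wells up, against the rear wall (crop (240,85)). The key is back at rest (75,170), and the vials, beaker and bottle are where they were.

```bash
python3 -c "
from rig import r
print(r.sign_off())"
```

```text
the job is handed in; nothing more can be done
None
```

I handed the job in at about 48 s: the block stands upright on the plate with its wells up, about 0.5 mm or less from the rear wall by my camera measurement; I couldn't read the sensor pin itself. The start key was turned to its stop and sprang back, and the bottle, vials and beaker look undisturbed.

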